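# Make the grinder safe and point out the parts for a wheel change

## Robot

A 6-joint arm with a two-finger parallel gripper is mounted at the origin on the work surface. World frame = base frame: x ahead of the robot, y to its left, z up, the work surface at z = 0. Lengths are in m, angles in rad, forces in N, time in s.
With the tool pointing down it reaches from about 0.35 to 0.875 m from the base axis. Payload 15.5 kg.
Tool frame: the origin (TCP) lies between the finger pads; the fingertips stand 8 mm ahead of it and the grasp point (between the pads) lies 11 mm behind it; z points along the fingers, y is the direction in which the jaws open and shut (so a half turn about z gives the same grasp; the last joint's range is limited). The gripper opens to 85 mm and grips with 20 to 120 N. Pads are 22 mm wide; open, the fingers measure 114 mm over their backs; the gripper's body (76 mm by 85 mm) begins 54 mm behind the grasp point. The pads swing forward as they close: fully open they stand 13 mm farther back than shut.
Start: joints at [-1.278, 0.494, 1.345, -0, 1.302, -0.096], TCP at [0.237, -0.578, 0.239] pointing down, gripper open.
Joint ranges: [-2.91, 2.91], [-0.82, 2.16], [0.22, 2.67], [-1.22, 4.37], [0.12, 2.79], [-3.08, 3.08]. Speed limits (rad/s): [1.89, 1.89, 2.57, 3.01, 3.01, 3.01].

## Interface

Orientations are given as a 3x3 rotation matrix whose columns are the frame's x, y, z axes.
In Python, from station import env gives the robot as it stands.
- The arm moves only by the tool play_rows, never from a script. Its argument "steps" is a list of rows, each an object with "translation": the shift along the tool's x, y, z in mm, a list of three; "rot": the turn, a rotation vector about the tool's x, y, z in rad, a list of three; "grip": the opening, from 0 (shut) to 1 (fully open). In form: [{"translation": [dx, dy, dz], "rot": [wx, wy, wz], "grip": grip}, ...]. A call has 1 to 20 rows; each row shifts and turns the commanded pose from where the row before left it, along the tool's axes as they then stand; what a row does not reach is not made up. A row lasts 1/8 s, in which the tool goes at most 62.5 mm and 10.7 degrees, less where a joint would pass 70% of its speed; a pose out of reach is approached as far as the arm can. A call is refused whole if a number of a shift passes 62.5 or a number of a turn 0.188, either way. A call with a gripper value outside its range is refused whole. The fingers move at their own pace and stop on an object; "grip_force" is the grip in N (left out, the last holds). Time passes only in rows, so rows that do not move let the fingers close. It gives the time, the measured TCP pose, the force and the opening at its end, in the units of the state.
- env.sense(): the state, without advancing time (a new reading comes with each control period).
- env.capture(name): name is "scene" or "side" or "wrist"; returns the picture (420x560x3 uint8, red, green, blue); there is no depth.
- env.camera_info(name): a dict with "vfov" (degrees; the focal length in pixels is half the picture's height over the tangent of half this angle, whatever the lens; pixels are square), "cx", "cy" (the principal point, pixels), "D" ([k1, k2, p1, p2, k3] as OpenCV has them; the pictures are not rectified), "cam_to_world" (4x4, takes a point from camera to world coordinates); the wrist camera has in their place "T_tool_cam" (4x4, takes a point from camera to tool coordinates, whose origin is the TCP and whose axes are the flange's). Camera axes: x right, y down, z forward; pixel columns grow to the right and rows downward; lengths in m; the calibration is good to about 2 mm. A picture is of the moment at which its call begins: read the wrist's pose just before it. camera_info takes no time and is no camera call.
- env.hand_in(): hands the job in, once; it reports no verdict.
Trained networks look in the newest picture that a camera, given by its name, has taken for a name from the list of things; names that differ only in an ending like _2 or _b are one class to them, and where a whole thing is asked for, a point or a joint stands for the part that bears it (a point fixed in the world has none). Each returns a list of dicts, best first, with "score" (0 to 1); they miss things now and then, are a little off and sometimes report something else, mostly with a low value. They report only what shows in the picture. A call takes as long as a camera call.
- env.silhouettes(camera, query): "pixels" (420x560 bool, what is visible of it) and "box" ([left, top, right, bottom] in pixels, round what is visible of it).
- env.tip_of(camera, query): "point" ([column, row] in pixels: a listed point, or the origin of a listed thing).
The state is a dict: "time": time; "joint_positions": joint angles; "qd": joint speeds; "joint_efforts": joint torques, N m; "position": TCP position; "eef_rot": TCP orientation; "contact_force": force on the tool from outside, world axes, zero at the start; "ft_torque": the same for the moment, N m; "gripper_width": opening from 0.0 (shut) to 1.0 (fully open).
Only numpy, scipy, OpenCV 4.12 (cv2) and the standard library are available. Lean on these libraries where they do the work, as an engineer would, in place of code of your own. Each camera call takes 0.05 s, during which the arm holds its last target. There are 200 camera calls.

## Task

A colleague is about to change the grinder's wheel: first push the isolator lever on the bench all the way over, away from you, to off. Then point out the parts to fit, in this order: the middle-sized of the three grinding wheels, then the six-sided nut; for each, bring the fingertips straight down to a finger's breadth or so above its centre hole and hold still there for about two seconds. Do not touch any wheel, nut or collar, do not go down to any of the wrong ones, and leave everything else where it is.

Things in the scene. Friction and masses are not known exactly. Their poses are not given: they have to be found in the camera images.
- isolator (a joint): Angle of the isolator lever, rad: 0 leaning fully to the -x side of its block (on), 1.0 leaning fully to the +x side (off, at its stop). Starts between 0 and 0.15. Light friction: about 1 N at the ball moves it and it stays where it is left.
- isolator_tip (a point): Centre of the 26 mm black ball at the end of the isolator lever, a 10 mm steel rod. The ball is 80 mm from the pivot; the pivot axis is level, along the block's y, 22 mm above the bench over the block's centre. The ball swings from 38 mm on the block's -x side to 38 mm on its +x side; its centre is 92 to 102 mm above the bench.
- isolator_base: Grey switch block of the isolator, fixed to the bench: 70 (its x) by 50 (its y) by 25 mm high. Origin at the centre of its underside. Its x axis is level and is the direction in which the lever is pushed to off; it points away from the robot, turned up to 0.5 rad to either side.
- wheel_large_top (a point): Grey grit grinding wheel with a round card label, lying flat and loose on the bench: 125 mm across, 20 mm thick, 20 mm centre hole. This point is the centre of the hole at the wheel's upper face, 20 mm above the bench. All three wheels are alike but for diameter. The largest: not to be pointed at.
- wheel_middle_top (a point): Grey grit grinding wheel with a round card label, lying flat and loose on the bench: 100 mm across, 20 mm thick, 20 mm centre hole. This point is the centre of the hole at the wheel's upper face, 20 mm above the bench. All three wheels are alike but for diameter. The middle-sized one: to be pointed at.
- wheel_small_top (a point): Grey grit grinding wheel with a round card label, lying flat and loose on the bench: 75 mm across, 20 mm thick, 20 mm centre hole. This point is the centre of the hole at the wheel's upper face, 20 mm above the bench. All three wheels are alike but for diameter. The smallest: not to be pointed at.
- hex_nut_top (a point): Loose plain steel six-sided nut lying flat on the bench, 56 mm across flats, 18 mm high, 20 mm hole through it. This point is the centre of the hole at the upper face, 18 mm above the bench. The one to be pointed at.
- round_collar_top (a point): Loose plain steel round collar lying flat on the bench, 40 mm across, 18 mm high, 20 mm hole through it. This point is the centre of the hole at the upper face, 18 mm above the bench. Not to be pointed at.
- square_nut_top (a point): Loose plain steel square nut lying flat on the bench, 56 mm by 56 mm, 18 mm high, 20 mm hole through it. This point is the centre of the hole at the upper face, 18 mm above the bench. Not to be pointed at.
- oil_bottle: White bottle with black cap, 52 mm across, 140 mm tall, standing loose behind the work. Origin at the centre of its underside. Bystander.
- whetstone: Red-brown whetstone on a wooden base, 60 by 180 mm, 34 mm high, loose, beyond the work. Origin at the centre of its underside. Bystander.
- spanner: Steel spanner, open at one end and a ring at the other, lying on the bench at the robot's right, about 180 mm long, 8 mm thick. Origin under its middle. Bystander.
- tin: Open aluminium tin, 72 mm across, 80 mm tall, standing loose at the right. Origin at the centre of its underside. Bystander.

How it is judged:
By the outcome, as a careful person would: the job done as asked, in the order asked, and still so for the second after the job is handed in, with the robot touching nothing.
It also fails if it takes over 59 s, if anything falls off the work surface, if the arm or the gripper's body presses on something with over 40 N, if the wrist force passes 120 N, or if a joint passes its speed limit or range.

## Working session

There is one attempt and no reset: what is moved stays moved. The work goes in short steps, Python scripts to look and compute and a tool call to move; the robot and the scene stay as the last step left them, time stands still between calls to the robot, and variables do not carry over. Pictures are saved under pics/ and viewed, about 8 in all and at most 12, crops included, and the job is handed in when it is done.

Besides the shell and the picture viewer there is one more tool, called after ">>>" by a JSON object that holds its "api" and its "payload". play_rows: Moves the arm, as the interface text tells. Its arguments: {"type":"object","properties":{"steps":{"type":"array"},"grip_force":{"type":"number"}},"required":["steps"]}

```bash
mkdir -p pics; cat > h.py <<'E'
import numpy as np, cv2
from station import env
def ray(cam,px,ci=None):
    ci=ci or env.camera_info(cam)
    f=210/np.tan(np.radians(ci["vfov"])/2)
    K=np.array([[f,0,ci["cx"]],[0,f,ci["cy"]],[0,0,1]])
    u=cv2.undistortPoints(np.array([[px]],float),K,np.array(ci["D"],float))[0,0]
    if "cam_to_world" in ci: T=np.array(ci["cam_to_world"])
    else:
        s=env.sense();W=np.eye(4);W[:3,:3]=s["eef_rot"];W[:3,3]=s["position"];T=W@np.array(ci["T_tool_cam"])
    d=T[:3,:3]@np.array([u[0],u[1],1]);return T[:3,3],d
def at_z(cam,px,z):
    o,d=ray(cam,px);return o+d*(z-o[2])/d[2]
H=dict(isolator_tip=.097,isolator_base=0,wheel_large_top=.02,wheel_middle_top=.02,wheel_small_top=.02,hex_nut_top=.018,round_collar_top=.018,square_nut_top=.018,oil_bottle=0,whetstone=0,spanner=0,tin=0)
E
python3 - <<'E'
from h import *
for c in ("scene","side"):
    im=env.capture(c); cv2.imwrite(f"pics/{c}0.png",im[:,:,::-1])
    print(c,np.round(env.camera_info(c)["cam_to_world"],2)[:3,3])
    for n,z in H.items():
        r=env.tip_of(c,n)
        for q in r[:2]: print(n,round(q["score"],2),np.round(q["point"],1),np.round(at_z(c,q["point"],z),3))
s=env.sense();print(s["time"],s["position"],np.round(s["eef_rot"],3))
E
```

```text
scene [1.   0.44 1.25]
isolator_tip 0.55 [426.6 286.1] [0.471 0.298 0.097]
wheel_large_top 0.84 [250.4 202.8] [ 0.601 -0.172  0.02 ]
wheel_middle_top 0.67 [291.9 266.7] [0.641 0.036 0.02 ]
wheel_small_top 0.93 [262.8 138.6] [ 0.441 -0.309  0.02 ]
hex_nut_top 0.75 [371.1 249.4] [0.463 0.132 0.018]
round_collar_top 0.71 [301.2 171.5] [ 0.435 -0.156  0.018]
square_nut_top 0.75 [330.1 201.3] [ 0.442 -0.037  0.018]
square_nut_top 0.62 [240.7  94.7] [ 0.383 -0.478  0.018]
oil_bottle 0.79 [288.2 341.6] [0.767 0.163 0.   ]
whetstone 0.74 [261.8 141.7] [ 0.441 -0.315 -0.   ]
whetstone 0.69 [222.7 287.2] [ 0.797 -0.043  0.   ]
spanner 0.66 [222.2 288. ] [ 0.799 -0.042  0.   ]
tin 0.56 [188.3 175.2] [ 0.665 -0.364  0.   ]
tin 0.2 [302.3 170.4] [ 0.422 -0.166  0.   ]
side [0.21 0.56 0.98]
isolator_tip 0.66 [232.9 350.6] [0.476 0.307 0.097]
isolator_base 0.88 [226.6 352.8] [0.515 0.292 0.   ]
wheel_large_top 0.58 [295.2 208.3] [ 0.59  -0.163  0.02 ]
wheel_middle_top 0.78 [242.4 248.1] [0.643 0.035 0.02 ]
wheel_small_top 0.58 [356.2 196. ] [ 0.456 -0.301  0.02 ]
wheel_small_top 0.52 [232.4 349.5] [0.502 0.284 0.02 ]
hex_nut_top 0.73 [282.1 303.2] [0.465 0.121 0.018]
round_collar_top 0.73 [336.9 229.1] [ 0.451 -0.159  0.018]
square_nut_top 0.87 [319.4 265.1] [ 0.437 -0.026  0.018]
oil_bottle 0.7 [177.4 265.6] [0.771 0.162 0.   ]
oil_bottle 0.36 [338.3 227.8] [ 0.454 -0.178  0.   ]
whetstone 0.8 [218.7 208.9] [ 0.794 -0.058  0.   ]
spanner 0.72 [399.9 174.3] [ 0.378 -0.48   0.   ]
tin 0.84 [311.2 163.4] [ 0.65  -0.375  0.   ]
tin 0.57 [278.5 304. ] [0.477 0.12  0.   ]
1.3 [ 0.23691909 -0.57832661  0.2392878 ] [[ 0.925  0.379 -0.   ]
 [ 0.379 -0.925  0.   ]
 [ 0.    -0.    -1.   ]]
```

View pics/scene0.png

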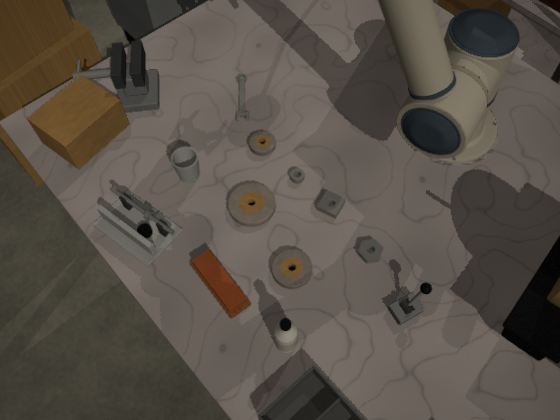

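View pics/side0.png

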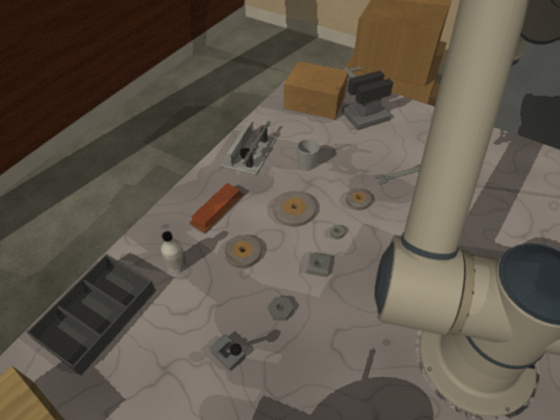

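The views agree: large wheel at scene pixel (250,203), middle (292,267), small (262,141), hex nut (369,249). The isolator block is at (404,307) and its ball at (426,288). Next I shut the fingers and move over at height for a wrist look.

>>> {"api": "play_rows", "payload": {"steps": [{"translation":[30.3,-38.8,-3.8],"rot":[0,0,0],"grip":0},{"translation":[30.3,-38.8,-3.8],"rot":[0,0,0],"grip":0},{"translation":[30.3,-38.8,-3.8],"rot":[0,0,0],"grip":0},{"translation":[30.3,-38.8,-3.8],"rot":[0,0,0],"grip":0},{"translation":[30.3,-38.8,-3.8],"rot":[0,0,0],"grip":0},{"translation":[30.3,-38.8,-3.8],"rot":[0,0,0],"grip":0},{"translation":[30.3,-38.8,-3.8],"rot":[0,0,0],"grip":0},{"translation":[30.3,-38.8,-3.8],"rot":[0,0,0],"grip":0},{"translation":[30.3,-38.8,-3.8],"rot":[0,0,0],"grip":0},{"translation":[30.3,-38.8,-3.8],"rot":[0,0,0],"grip":0},{"translation":[30.3,-38.8,-3.8],"rot":[0,0,0],"grip":0},{"translation":[30.3,-38.8,-3.8],"rot":[0,0,0],"grip":0},{"translation":[30.3,-38.8,-3.8],"rot":[0,0,0],"grip":0},{"translation":[30.3,-38.8,-3.8],"rot":[0,0,0],"grip":0},{"translation":[30.3,-38.8,-3.8],"rot":[0,0,0],"grip":0},{"translation":[30.3,-38.8,-3.8],"rot":[0,0,0],"grip":0},{"translation":[0,0,0],"rot":[0,0,0.155],"grip":0},{"translation":[0,0,0],"rot":[0,0,0.155],"grip":0},{"translation":[0,0,0],"rot":[0,0,0.155],"grip":0},{"translation":[0,0,0],"rot":[0,0,0.155],"grip":0}]}}

```text
time: 3.8
position: [0.4502, 0.1799, 0.3002]
eef_rot: [[0.972, -0.234, 0.0], [-0.234, -0.972, 0.0], [0.0, -0.0, -1.0]]
contact_force: [0.3, -0.0, 0.4]
gripper_width: 0.0
```

```bash
python3 - <<'E'
from h import *
env.capture("side")
s=env.sense();print(s["time"],s["position"],np.round(s["eef_rot"],3),s["contact_force"],s["joint_positions"])
ci=env.camera_info("wrist");print(np.round(ci["T_tool_cam"],3),ci["vfov"])
im=env.capture("wrist");cv2.imwrite("pics/w1.png",im[:,:,::-1])
for n in ("isolator_tip","isolator_base","wheel_middle_top","hex_nut_top","square_nut_top"):
    for q in env.tip_of("wrist",n)[:2]: print(n,round(q["score"],2),np.round(q["point"],1),np.round(at_z("wrist",q["point"],H[n]),3))
E
```

```text
3.85 [0.45017791 0.17990538 0.30015029] [[ 0.97  -0.242  0.   ]
 [-0.242 -0.97   0.   ]
 [ 0.    -0.    -1.   ]] [-0.58300402  0.26522321  0.25660958] [2.56926870e-01 2.33447245e-01 1.58858609e+00 1.76010098e-05
 1.31945060e+00 2.07216322e+00]
[[ 0.    -0.951 -0.309  0.079]
 [ 1.     0.    -0.    -0.   ]
 [ 0.001 -0.309  0.951 -0.135]
 [ 0.     0.     0.     1.   ]] 71.8037505421186
isolator_tip 0.72 [180.3 189.5] [0.47  0.303 0.097]
hex_nut_top 0.72 [310.5 154.3] [0.464 0.137 0.018]
square_nut_top 0.59 [428.9 140.3] [ 0.445 -0.03   0.018]
```

View pics/w1.png

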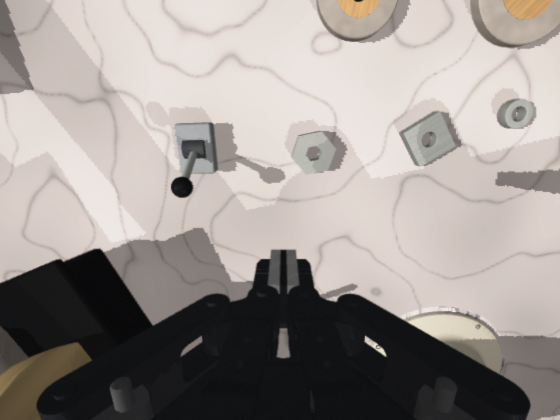

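Wrist view: ball at (182,187), switch block from (177,123) to (216,174), hex nut hole near (313,153). The block's axes are close to the picture's, so I'll measure them exactly from a crop.

```bash
python3 - <<'E'
from h import *
im=cv2.imread("pics/w1.png")
a=cv2.resize(im[110:210,150:250],(400,400),interpolation=cv2.INTER_CUBIC)
b=cv2.resize(im[110:210,270:370],(400,400),interpolation=cv2.INTER_CUBIC)
cv2.imwrite("pics/w1c.png",np.hstack([a,b]))
for p in [(182,187),(313,153)]: print(p,[np.round(at_z("wrist",p,z),3) for z in (.018,.094)])
E
```

```text
(182, 187) [array([0.46 , 0.332, 0.018]), array([0.472, 0.301, 0.094])]
(313, 153) [array([0.465, 0.133, 0.018]), array([0.476, 0.138, 0.094])]
```

View pics/w1c.png

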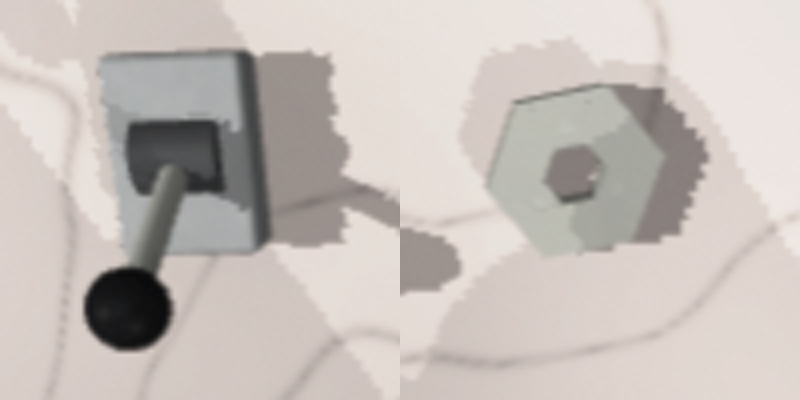

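```bash
python3 - <<'E'
from h import *
P=np.array([at_z("wrist",p,.025)[:2] for p in [(175.5,124.5),(210,123),(214.2,172.5),(181,173)]])
print(P.round(4),P.mean(0),[np.linalg.norm(P[i]-P[i-1]).round(4) for i in range(4)])
d=(P[0]+P[1]-P[2]-P[3])/2; w=(P[0]+P[3]-P[1]-P[2])/2
yaw=np.arctan2(d[1],d[0]);print("yaw",yaw,np.arctan2(-w[0],w[1]))
ball=at_z("wrist",(182,187),.095)[:2]; c=P.mean(0)
for y in (yaw,np.arctan2(-w[0],w[1])):
  u=np.array([np.cos(y),np.sin(y)]);print(u,(ball-c)@u,(ball-c)@[-u[1],u[0]])
print(ball)
E
```

```text
[[0.5462 0.3086]
 [0.5373 0.2621]
 [0.4706 0.2767]
 [0.4808 0.3234]] [0.50870544 0.29272358] [np.float64(0.0671), np.float64(0.0474), np.float64(0.0683), np.float64(0.0478)]
yaw -0.21935118672096673 -0.20234563302413874
[ 0.97603883 -0.2175964 ] -0.03740495015611424 -0.00045148168699881206
[ 0.97959788 -0.20096766] -0.037407219065097794 0.0001846448235670096
[0.47209852 0.3004221 ]
```

Sizes come out at 68 x 48 mm (70 x 50 given), yaw is about -0.21, and the ball is 37.4 mm behind the centre (0.509, 0.2925), as expected. Next I go behind the ball.

>>> {"api": "play_rows", "payload": {"steps": [{"translation":[0,0,0],"rot":[0,0,-0.035],"grip":0},{"translation":[-11.4,-30.5,0],"rot":[0,0,0],"grip":0},{"translation":[-11.4,-30.5,0],"rot":[0,0,0],"grip":0},{"translation":[-11.4,-30.5,0],"rot":[0,0,0],"grip":0},{"translation":[-11.4,-30.5,0],"rot":[0,0,0],"grip":0},{"translation":[0,0,41],"rot":[0,0,0],"grip":0},{"translation":[0,0,41],"rot":[0,0,0],"grip":0},{"translation":[0,0,41],"rot":[0,0,0],"grip":0},{"translation":[0,0,41],"rot":[0,0,0],"grip":0},{"translation":[0,0,41],"rot":[0,0,0],"grip":0},{"translation":[0,0,0],"rot":[0,0,0],"grip":0},{"translation":[0,0,0],"rot":[0,0,0],"grip":0}]}}

```text
time: 5.65
position: [0.4298, 0.3088, 0.0963]
eef_rot: [[0.981, -0.194, 0.001], [-0.194, -0.981, 0.0], [0.001, -0.001, -1.0]]
contact_force: [0.2, 1.4, 1.0]
gripper_width: -0.001
```

>>> {"api": "play_rows", "payload": {"steps": [{"translation":[7,0,0],"rot":[0,0,0],"grip":0},{"translation":[7,0,0],"rot":[0,0,0],"grip":0},{"translation":[7,0,0],"rot":[0,0,0],"grip":0},{"translation":[7,0,0],"rot":[0,0,0],"grip":0},{"translation":[7,0,0],"rot":[0,0,0],"grip":0},{"translation":[7,0,0],"rot":[0,0,0],"grip":0},{"translation":[7,0,0],"rot":[0,0,0],"grip":0},{"translation":[7,0,0],"rot":[0,0,0],"grip":0},{"translation":[7,0,0],"rot":[0,0,0],"grip":0},{"translation":[7,0,0],"rot":[0,0,0],"grip":0},{"translation":[7,0,0],"rot":[0,0,0],"grip":0},{"translation":[7,0,0],"rot":[0,0,0],"grip":0},{"translation":[5,0,0],"rot":[0,0,0],"grip":0},{"translation":[0,0,0],"rot":[0,0,0],"grip":0}]}}

```text
time: 7.4
position: [0.517, 0.291, 0.0951]
eef_rot: [[0.981, -0.195, 0.0], [-0.195, -0.981, 0.0], [0.0, -0.0, -1.0]]
contact_force: [-0.0, 0.2, 0.3]
gripper_width: -0.003
```

>>> {"api": "play_rows", "payload": {"steps": [{"translation":[2,0,0],"rot":[0,0,0],"grip":0},{"translation":[2,0,0],"rot":[0,0,0],"grip":0},{"translation":[0,0,0],"rot":[0,0,0],"grip":0}]}}

```text
time: 7.78
position: [0.5206, 0.2903, 0.0951]
eef_rot: [[0.981, -0.195, 0.0], [-0.195, -0.981, 0.0], [0.0, -0.0, -1.0]]
contact_force: [0.3, -0.2, -0.1]
gripper_width: 0.001
```

>>> {"api": "play_rows", "payload": {"steps": [{"translation":[2,0,0],"rot":[0,0,0],"grip":0},{"translation":[0,0,0],"rot":[0,0,0],"grip":0}]}}

```text
time: 8.02
position: [0.5226, 0.2899, 0.0951]
eef_rot: [[0.981, -0.195, 0.0], [-0.195, -0.981, 0.0], [0.0, -0.0, -1.0]]
contact_force: [-0.5, -0.0, 0.8]
gripper_width: -0.002
```

>>> {"api": "play_rows", "payload": {"steps": [{"translation":[2,0,0],"rot":[0,0,0],"grip":0},{"translation":[0,0,0],"rot":[0,0,0],"grip":0}]}}

```text
time: 8.28
position: [0.5246, 0.2895, 0.0951]
eef_rot: [[0.981, -0.195, 0.0], [-0.195, -0.981, -0.0], [0.0, -0.0, -1.0]]
contact_force: [0.1, -0.2, 0.4]
gripper_width: 0.001
```

>>> {"api": "play_rows", "payload": {"steps": [{"translation":[1.5,0,0],"rot":[0,0,0],"grip":0},{"translation":[0,0,0],"rot":[0,0,0],"grip":0}]}}

```text
time: 8.52
position: [0.5256, 0.2892, 0.095]
eef_rot: [[0.981, -0.195, -0.001], [-0.195, -0.981, -0.0], [-0.001, 0.0, -1.0]]
contact_force: [-3.3, 1.7, -0.3]
gripper_width: 0.002
```

```bash
python3 - <<'E'
from h import *
im=env.capture("scene");cv2.imwrite("pics/s2.png",cv2.resize(im[240:360,330:490,::-1],(640,480),interpolation=cv2.INTER_CUBIC))
for q in env.tip_of("scene","isolator_tip")[:2]:
  p=at_z("scene",q["point"],.092);d=p[:2]-[.509,.2925];print(q,p,d@[.978,-.208],d@[.208,.978])
print(env.sense()["contact_force"])
E
```

```text
{'point': [397.7, 302.3], 'score': 0.7} [0.54498142 0.27982406 0.092     ] 0.03782642960319892 -0.004912935300374056
[-2.98354574  0.29809715  0.03814316]
```

View pics/s2.png

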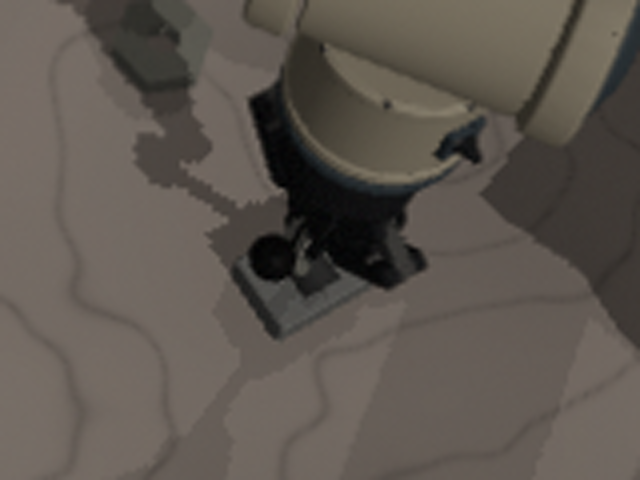

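The ball is over at the far side (crop (272,257)), measured at +37.8 mm, and a force has appeared. One more nudge will confirm the stop, then I back off and go up.

>>> {"api": "play_rows", "payload": {"steps": [{"translation":[1.5,0,0],"rot":[0,0,0],"grip":0},{"translation":[0,0,0],"rot":[0,0,0],"grip":0}]}}

```text
time: 8.88
position: [0.5259, 0.2891, 0.0949]
eef_rot: [[0.981, -0.195, -0.003], [-0.195, -0.981, -0.0], [-0.003, 0.001, -1.0]]
contact_force: [-11.0, 5.0, 3.2]
gripper_width: 0.003
```

>>> {"api": "play_rows", "payload": {"steps": [{"translation":[-10,0,0],"rot":[0,0,0],"grip":0},{"translation":[-15,0,0],"rot":[0,0,0],"grip":0},{"translation":[0,0,-40],"rot":[0,0,0],"grip":0},{"translation":[0,0,-50],"rot":[0,0,0],"grip":0},{"translation":[0,0,-50],"rot":[0,0,0],"grip":0},{"translation":[0,0,-30],"rot":[0,0,0],"grip":0},{"translation":[10,40,0],"rot":[0,0,0],"grip":0},{"translation":[10,40,0],"rot":[0,0,0],"grip":0},{"translation":[10,40,0],"rot":[0,0,0],"grip":0},{"translation":[10,40,0],"rot":[0,0,0],"grip":0},{"translation":[10,40,0],"rot":[0,0,0],"grip":0},{"translation":[0,0,0],"rot":[0,0,0],"grip":0},{"translation":[0,0,0],"rot":[0,0,0],"grip":0}]}}

```text
time: 10.5
position: [0.5125, 0.0884, 0.2651]
eef_rot: [[0.981, -0.195, 0.0], [-0.195, -0.981, 0.0], [0.0, -0.0, -1.0]]
contact_force: [-0.2, 0.1, -0.4]
gripper_width: 0.004
```

```bash
python3 - <<'E'
from h import *
s=env.sense();print(s["time"],s["position"],np.round(s["eef_rot"],3))
im=env.capture("wrist");cv2.imwrite("pics/w3.png",im[:,:,::-1])
for n in ("isolator_tip","wheel_middle_top","wheel_large_top","hex_nut_top","square_nut_top"):
    for q in env.tip_of("wrist",n)[:2]: print(n,round(q["score"],2),np.round(q["point"],1),np.round(at_z("wrist",q["point"],H[n]),3))
E
```

```text
10.5 [0.51253303 0.0883677  0.26510459] [[ 0.981 -0.195  0.   ]
 [-0.195 -0.981  0.   ]
 [ 0.    -0.    -1.   ]]
isolator_tip 0.78 [ 97.4 193.4] [0.548 0.288 0.097]
wheel_middle_top 0.78 [300.2  58.8] [0.647 0.042 0.02 ]
wheel_large_top 0.72 [483.3  66.3] [ 0.597 -0.173  0.02 ]
hex_nut_top 0.9 [256.  215.4] [0.464 0.137 0.018]
square_nut_top 0.95 [376.9 206.8] [ 0.444 -0.03   0.018]
```

View pics/w3.png

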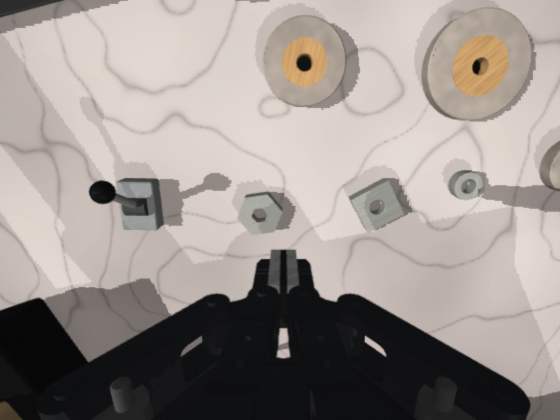

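The wrist view shows the lever leaning to the far side, ball at (102,192). The middle wheel's hole is at (304,62) and the hex hole at (260,215). I'll refine these and check the wheel diameters.

```bash
python3 - <<'E'
from h import *
p=at_z("wrist",(102,192),.092);d=p[:2]-[.509,.2925];print("ball",p,d@[.978,-.208],d@[.208,.978])
im=cv2.imread("pics/w3.png",0)
for n,(x,y),z in (("mid",(304,62),.02),("hex",(260,215),.018)):
    w=im[y-14:y+15,x-14:x+15]; 
    print(n,at_z("wrist",(x,y),z).round(4))
for n in ("wheel_middle_top","wheel_large_top"):
    q=env.silhouettes("wrist",n)[0]; m=q["pixels"].astype(np.uint8)
    c=max(cv2.findContours(m,0,2)[0],key=cv2.contourArea)[:,0].astype(float)
    P=np.array([at_z("wrist",t,.02)[:2] for t in c],np.float32)
    (cx,cy),r=cv2.minEnclosingCircle(P);print(n,q["score"],cx,cy,2*r)
h=np.hstack([cv2.resize(cv2.imread("pics/w3.png")[y-25:y+25,x-25:x+25],(400,400),interpolation=cv2.INTER_CUBIC) for x,y in ((304,62),(260,215))])
cv2.imwrite("pics/w3c.png",h)
E
```

```text
ball [0.54811597 0.28587858 0.092     ] 0.03963266990893659 0.0016603730620287356
mid [0.6424 0.0379 0.02  ]
hex [0.4635 0.1314 0.018 ]
wheel_middle_top 0.96 0.6421040892601013 0.03836054354906082 0.10037565976381302
wheel_large_top 0.66 0.5994330644607544 -0.16407354176044464 0.13174468278884888
```

View pics/w3c.png

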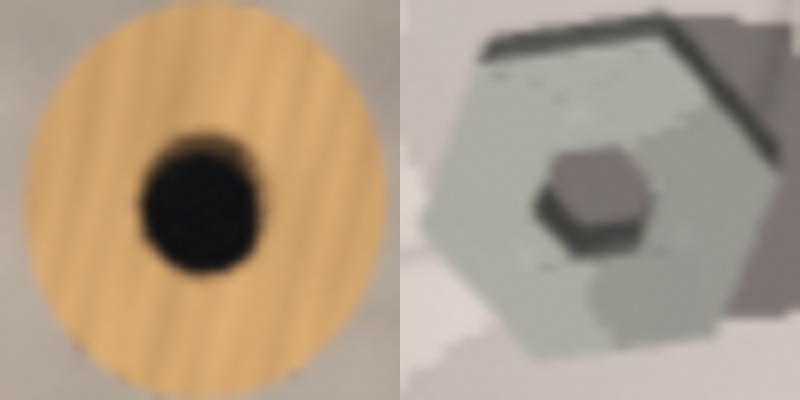

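Wheel diameters are 100 and about 132 mm, so this is the middle one, at (0.642, 0.038). The ball reads +38 to +39.6 mm, which is at the stop. I'll check where the shut fingertip really is and compute the moves.

```bash
python3 - <<'E'
from h import *
ci=env.camera_info("wrist");T=np.linalg.inv(ci["T_tool_cam"]);f=210/np.tan(np.radians(ci["vfov"])/2)
K=np.array([[f,0,ci["cx"]],[0,f,ci["cy"]],[0,0,1]])
for z in (0,.008,.021): 
    for x in (0,.011): print(z,x,cv2.projectPoints((T[:3,:3]@[x,0,z]+T[:3,3])[None],np.zeros(3),np.zeros(3),K,np.array(ci["D"]))[0].ravel().round(1))
s=env.sense();R=np.array(s["eef_rot"])
a=np.array([.642,.038,.045]);b=np.array([.463,.132,.043])
print(s["position"],R.T@(a-s["position"])*1000, R.T@(b-a)*1000)
E
```

```text
0 0 [283.5 270.3]
0 0.011 [283.5 251.4]
0.008 0 [283.5 262.8]
0.008 0.011 [283.5 244.7]
0.021 0 [283.5 252.1]
0.021 0.011 [283.5 235.1]
[0.51284827 0.08830957 0.26504413] [136.47046778  24.25856384 220.04085039] [-193.85438569  -57.4234803     2.0052575 ]
```

>>> {"api": "play_rows", "payload": {"steps": [{"translation":[34.1,6.1,0],"rot":[0,0,0],"grip":0},{"translation":[34.1,6.1,0],"rot":[0,0,0],"grip":0},{"translation":[34.1,6.1,0],"rot":[0,0,0],"grip":0},{"translation":[34.1,6.1,0],"rot":[0,0,0],"grip":0},{"translation":[0,0,0],"rot":[0,0,0],"grip":0},{"translation":[0,0,45],"rot":[0,0,0],"grip":0},{"translation":[0,0,45],"rot":[0,0,0],"grip":0},{"translation":[0,0,40],"rot":[0,0,0],"grip":0},{"translation":[0,0,30],"rot":[0,0,0],"grip":0},{"translation":[0,0,0],"rot":[0,0,0],"grip":0},{"translation":[0,0,0],"rot":[0,0,0],"grip":0}]}}

```text
time: 12.28
position: [0.6423, 0.0376, 0.1064]
eef_rot: [[0.981, -0.195, 0.001], [-0.195, -0.981, 0.0], [0.001, -0.0, -1.0]]
contact_force: [0.1, 0.7, 0.9]
gripper_width: 0.009
```

```bash
python3 - <<'E'
from h import *
s=env.sense();print(s["time"],s["position"],s["contact_force"])
im=env.capture("wrist");cv2.imwrite("pics/w4.png",im[100:330,170:400,::-1])
for q in env.tip_of("wrist","wheel_middle_top")[:1]: print(q,at_z("wrist",q["point"],.02))
q=env.silhouettes("wrist","wheel_middle_top");print(q and q[0]["box"])
E
```

```text
12.275 [0.64232815 0.03759429 0.10643735] [0.10634972 0.65150128 0.85269887]
{'point': [283.7, 215.2], 'score': 0.81} [0.64278587 0.03725033 0.02      ]
[224.5, 148.5, 343.7, 265.1]
```

View pics/w4.png

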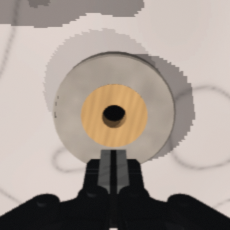

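The fingertips are over the wheel's centre: its hole is at crop (114,113), straight ahead of the shut fingers, and the network puts it within 1 mm of the tool axis. I go down the rest of the way, hold, and rise straight up.

>>> {"api": "play_rows", "payload": {"steps": [{"translation":[0,0,25],"rot":[0,0,0],"grip":0},{"translation":[0,0,20],"rot":[0,0,0],"grip":0},{"translation":[0,0,12],"rot":[0,0,0],"grip":0},{"translation":[0,0,4],"rot":[0,0,0],"grip":0},{"translation":[0,0,0],"rot":[0,0,0],"grip":0}]}}

```text
time: 13.05
position: [0.6422, 0.0374, 0.0445]
eef_rot: [[0.981, -0.195, 0.001], [-0.195, -0.981, -0.0], [0.001, -0.0, -1.0]]
contact_force: [-0.2, 0.5, -0.1]
gripper_width: -0.001
```

>>> {"api": "play_rows", "payload": {"steps": [{"translation":[0,0,0],"rot":[0,0,0],"grip":0},{"translation":[0,0,0],"rot":[0,0,0],"grip":0},{"translation":[0,0,0],"rot":[0,0,0],"grip":0},{"translation":[0,0,0],"rot":[0,0,0],"grip":0},{"translation":[0,0,0],"rot":[0,0,0],"grip":0},{"translation":[0,0,0],"rot":[0,0,0],"grip":0},{"translation":[0,0,0],"rot":[0,0,0],"grip":0},{"translation":[0,0,0],"rot":[0,0,0],"grip":0},{"translation":[0,0,0],"rot":[0,0,0],"grip":0},{"translation":[0,0,0],"rot":[0,0,0],"grip":0},{"translation":[0,0,0],"rot":[0,0,0],"grip":0},{"translation":[0,0,0],"rot":[0,0,0],"grip":0},{"translation":[0,0,0],"rot":[0,0,0],"grip":0},{"translation":[0,0,0],"rot":[0,0,0],"grip":0},{"translation":[0,0,0],"rot":[0,0,0],"grip":0},{"translation":[0,0,0],"rot":[0,0,0],"grip":0},{"translation":[0,0,0],"rot":[0,0,0],"grip":0},{"translation":[0,0,0],"rot":[0,0,0],"grip":0}]}}

```text
time: 15.3
position: [0.6419, 0.0374, 0.0441]
eef_rot: [[0.981, -0.195, -0.0], [-0.195, -0.981, 0.0], [-0.0, -0.0, -1.0]]
contact_force: [0.0, 0.2, -0.1]
gripper_width: 0.001
```

>>> {"api": "play_rows", "payload": {"steps": [{"translation":[0,0,-20],"rot":[0,0,0],"grip":0},{"translation":[0,0,-45],"rot":[0,0,0],"grip":0},{"translation":[0,0,-45],"rot":[0,0,0],"grip":0},{"translation":[0,0,-46],"rot":[0,0,0],"grip":0},{"translation":[-38.8,-11.5,0],"rot":[0,0,0],"grip":0},{"translation":[-38.8,-11.5,0],"rot":[0,0,0],"grip":0},{"translation":[-38.8,-11.5,0],"rot":[0,0,0],"grip":0},{"translation":[-38.8,-11.5,0],"rot":[0,0,0],"grip":0},{"translation":[-38.8,-11.5,0],"rot":[0,0,0],"grip":0},{"translation":[0,0,0],"rot":[0,0,0],"grip":0},{"translation":[0,0,40],"rot":[0,0,0],"grip":0},{"translation":[0,0,40],"rot":[0,0,0],"grip":0},{"translation":[0,0,15],"rot":[0,0,0],"grip":0},{"translation":[0,0,0],"rot":[0,0,0],"grip":0},{"translation":[0,0,0],"rot":[0,0,0],"grip":0}]}}

```text
time: 17.18
position: [0.4636, 0.1315, 0.1057]
eef_rot: [[0.981, -0.195, 0.001], [-0.195, -0.981, 0.0], [0.001, -0.0, -1.0]]
contact_force: [0.1, -1.0, 0.6]
gripper_width: 0.001
```

```bash
python3 - <<'E'
from h import *
s=env.sense();print(s["time"],s["position"],s["contact_force"])
im=env.capture("wrist");cv2.imwrite("pics/w5.png",im[100:330,170:400,::-1])
for q in env.tip_of("wrist","hex_nut_top")[:1]: print(q,at_z("wrist",q["point"],.018))
E
```

```text
17.175 [0.4636052  0.131529   0.10572392] [ 0.11347058 -1.02908457  0.59291049]
{'point': [281.7, 213.9], 'score': 0.94} [0.46464235 0.13288321 0.018     ]
```

View pics/w5.png

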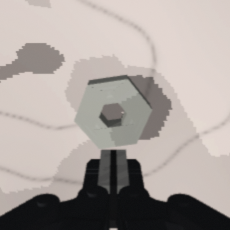

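The hex nut's hole is at crop (112,114), on the finger line and within 2 mm. I go down, hold, and rise.

>>> {"api": "play_rows", "payload": {"steps": [{"translation":[1,-1,25],"rot":[0,0,0],"grip":0},{"translation":[0,0,21],"rot":[0,0,0],"grip":0},{"translation":[0,0,12],"rot":[0,0,0],"grip":0},{"translation":[0,0,4],"rot":[0,0,0],"grip":0},{"translation":[0,0,0],"rot":[0,0,0],"grip":0}]}}

```text
time: 17.9
position: [0.4642, 0.1324, 0.0434]
eef_rot: [[0.981, -0.195, 0.0], [-0.195, -0.981, 0.0], [0.0, -0.0, -1.0]]
contact_force: [0.7, 0.5, 0.4]
gripper_width: -0.0
```

>>> {"api": "play_rows", "payload": {"steps": [{"translation":[0,0,0],"rot":[0,0,0],"grip":0},{"translation":[0,0,0],"rot":[0,0,0],"grip":0},{"translation":[0,0,0],"rot":[0,0,0],"grip":0},{"translation":[0,0,0],"rot":[0,0,0],"grip":0},{"translation":[0,0,0],"rot":[0,0,0],"grip":0},{"translation":[0,0,0],"rot":[0,0,0],"grip":0},{"translation":[0,0,0],"rot":[0,0,0],"grip":0},{"translation":[0,0,0],"rot":[0,0,0],"grip":0},{"translation":[0,0,0],"rot":[0,0,0],"grip":0},{"translation":[0,0,0],"rot":[0,0,0],"grip":0},{"translation":[0,0,0],"rot":[0,0,0],"grip":0},{"translation":[0,0,0],"rot":[0,0,0],"grip":0},{"translation":[0,0,0],"rot":[0,0,0],"grip":0},{"translation":[0,0,0],"rot":[0,0,0],"grip":0},{"translation":[0,0,0],"rot":[0,0,0],"grip":0},{"translation":[0,0,0],"rot":[0,0,0],"grip":0},{"translation":[0,0,0],"rot":[0,0,0],"grip":0},{"translation":[0,0,0],"rot":[0,0,0],"grip":0}]}}

```text
time: 20.15
position: [0.464, 0.1324, 0.0431]
eef_rot: [[0.981, -0.195, -0.0], [-0.195, -0.981, 0.0], [-0.0, -0.0, -1.0]]
contact_force: [-0.1, -0.1, -0.2]
gripper_width: 0.002
```

>>> {"api": "play_rows", "payload": {"steps": [{"translation":[0,0,-20],"rot":[0,0,0],"grip":0},{"translation":[0,0,-45],"rot":[0,0,0],"grip":0},{"translation":[0,0,-45],"rot":[0,0,0],"grip":0},{"translation":[0,0,-45],"rot":[0,0,0],"grip":0},{"translation":[0,0,-45],"rot":[0,0,0],"grip":0},{"translation":[0,0,0],"rot":[0,0,0],"grip":0},{"translation":[0,0,0],"rot":[0,0,0],"grip":0}]}}

```text
time: 21.02
position: [0.4637, 0.1323, 0.2428]
eef_rot: [[0.981, -0.195, -0.0], [-0.195, -0.981, -0.0], [-0.0, 0.0, -1.0]]
contact_force: [0.3, -0.1, 0.4]
gripper_width: -0.001
```

```bash
python3 - <<'E'
from h import *
s=env.sense();print(s["time"],s["position"],s["contact_force"])
im=env.capture("wrist");cv2.imwrite("pics/w6.png",im[:,:,::-1])
for n in ("isolator_tip","wheel_middle_top","hex_nut_top","square_nut_top"):
    for q in env.tip_of("wrist",n)[:1]:
        p=at_z("wrist",q["point"],.092 if n=="isolator_tip" else H[n]);print(n,round(q["score"],2),p.round(3))
        if n=="isolator_tip": print("along",(p[:2]-[.509,.2925])@[.978,-.208])
E
```

```text
21.025 [0.46367742 0.13231068 0.24275619] [ 0.27082644 -0.11769921  0.40721166]
isolator_tip 0.66 [0.547 0.285 0.092]
along 0.03865490066088535
hex_nut_top 0.9 [0.465 0.135 0.018]
square_nut_top 0.94 [ 0.44  -0.033  0.018]
```

View pics/w6.png

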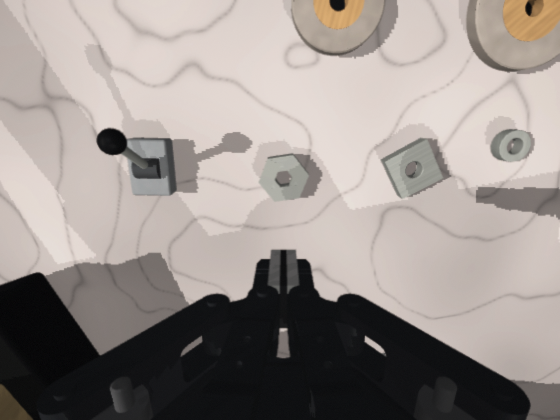

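The lever is still leaning to off (ball at (112,141), +38.7 mm), the nuts and wheels in view have not moved, and the arm is clear. I'm handing in.

```bash
python3 -c "
from station import env
print(env.hand_in())"
```

```text
the job is handed in; nothing more can be done
None
```

The job is done in the order asked, and I handed it in at about 21 s of the 59 s limit.

- **Isolator:** I pushed the lever over until it met its stop, where the force rose to about 12 N. In the last picture the ball was 38.7 mm to the off side, against 38 mm expected at the stop.
- **Middle wheel:** I held still for about 2.3 s, fingertips about 16 mm above its centre hole. It measured 100 mm across, which confirms it is the middle-sized one.
- **Six-sided nut:** I held still for about 2.3 s, fingertips about 17 mm above its centre hole.

The wrist force stayed near zero during both holds, so nothing was touched there. The last wrist picture showed the wheels and nuts in view where they had been, with the gripper clear at 0.24 m. I took no final picture of the bottle, whetstone, spanner, tin or small wheel, but the arm did not come down near any of them.

The position estimates differed by up to about 1 cm between the fixed cameras and the wrist camera. I used the wrist close-ups, which put each hole within about 2 mm of the fingers before the final descent.

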